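Show a specimen tube's label to the inspection camera

TASK

Roll the labelled specimen tube over on the floor of the tray until its paper label faces straight up, and only then pick it up and present it to the inspection camera: hold it steady in the air over the middle of the camera stand's round plate, its middle 15 cm above the bench, level, lying square across the camera's line of view (either end may point left) with the label still straight up. Finish while holding it there; do not put it down or let go. Leave the loose bone, the dropper bottle and the jar where they are.

Things in the scene. Friction and masses are not known exactly. Their poses are not given: they have to be found in the camera images.
- tube: Amber clear tube, 130 mm long, 30 mm thick, about 70 g, dry bone sealed in; lies on its side in the tray. Origin: its middle. Own x: from black cap (24 mm long) to white foot. Own z: out through the middle of the paper label (x 8 to 58 mm, 95 deg of arc), which starts 70 to 110 deg from up. Stays where rolled; closed fingertips pressed on top and dragged sideways roll it, moving it half as far.
- tray: Shallow grey plastic tray fixed to the bench, 340 mm (its x) by 370 mm (its y), rim 26 mm high, walls and floor 6 mm thick, a thin flat green mat in it (under 1 mm); the tube rests with its centre line 21 mm above the bench. Origin at the centre of the underside
- stand: Camera stand fixed to the bench: a round dark plate 140 mm in diameter, 8 mm high; a bar along own +x to a post 240 mm away with a small black camera at 205 mm height, lens 180 mm from the plate's axis, looking back along own -x at the point over the plate's middle. The tube must lie along the stand's own y. Origin at the centre of the plate's underside.
- view_point (a point): Point in the air over the middle of the stand's round plate, 150 mm above the bench, where the middle of the tube must be held. Its axes are those of the stand: x towards the camera, y across the view
- bone: Loose dry bone, 122 mm long, 42 mm over its knuckles, 22 mm high, lying along the tray's far (+x) end. Bystander. Origin at the centre of its underside
- dropper: Small white plastic bottle, 42 mm in diameter, 105 mm high, standing on the bench to the left (+y) of the tray. Bystander. Origin at the centre of its underside
- jar: Amber glass specimen jar with a grey lid, 76 mm in diameter, 90 mm high, standing on the bench to the right (-y) of the stand. Bystander. Origin at the centre of its underside

How it is judged:
By the outcome, as a careful person would: the job done as asked, in the order asked, and still so for the second after the job is handed in, while the arm keeps its last pose, push and grip.
It also fails if it takes over 58 s, if anything falls off the work surface, if the arm or the gripper's body presses on something with over 40 N, if the wrist force passes 120 N, or if a joint passes its speed limit or range.

ROBOT

A 6-joint arm with a two-finger parallel gripper is mounted at the origin on the work surface. World frame = base frame: x ahead of the robot, y to its left, z up, the work surface at z = 0. Lengths are in m, angles in rad, forces in N, time in s.
With the tool pointing down it reaches from about 0.325 to 0.9 m from the base axis. Payload 6.1 kg.
Tool frame: the origin (TCP) lies midway between the tips of the shut fingers; the grasp point (between the pads) lies 19 mm behind it; x points along the fingers, y is the direction in which the jaws open and shut, and the axes are right-handed (so a half turn about x gives the same grasp; the last joint's range is limited). The gripper opens to 85 mm and grips with 20 to 120 N. Pads are 22 mm wide; open, the fingers measure 114 mm over their backs; the gripper's body (76 mm by 85 mm) begins 54 mm behind the grasp point. The pads swing forward as they close: fully open they stand 13 mm farther back than shut.
Start: joints at [0.985, 0.22, 1.526, -0, 1.395, -0.126], TCP at [0.277, 0.56, 0.231] pointing down, gripper open.
Joint ranges: [-2.98, 2.98], [-0.91, 2.08], [0.09, 2.57], [-1.24, 4.39], [0.2, 2.65], [-2.68, 2.68]. Speed limits (rad/s): [2.57, 2.57, 3.01, 3.14, 3.14, 3.14].

INTERFACE

Orientations are given as [roll, pitch, yaw] about the fixed x, y, z axes, in that order (R = Rz(yaw) Ry(pitch) Rx(roll)).
In Python, from plant import movep, move_l, set_joints, gripper_to, hold, inverse_kinematics, observe, get_image, get_calibration, Unreachable, job_done gives the robot as it stands. Calls block until the motion is done:
- movep(position, orientation): joint-space move of the TCP to a pose.
- move_l(position, feed=0.15, rotation=None, max_force=None): straight line of the TCP; rotation=None keeps the orientation; feed is the mean speed in m/s. With max_force (N) it stops when the force on the tool has changed by that much, and returns True; else False.
- set_joints(angles): joint-space move.
- gripper_to(opening, f_grip=None): finger opening in m; f_grip is the grip in N (None keeps the last); returns when the fingers have stopped.
- hold(seconds).
- inverse_kinematics(position, orientation): joint angles nearest the present ones, or None.
- observe(): the state.
- get_image(name): name is "scene" or "top"; returns (picture, depth): 384x512x3 uint8, red, green, blue; 384x512 float32, m along the optical axis (not along the pixel's ray), 0 where there is no reading.
- get_calibration(name): a dict with "intrinsics" (3x3 intrinsics, pixels), "world_from_camera" (4x4, takes a point from camera to world coordinates). Camera axes: x right, y down, z forward; pixel columns grow to the right and rows downward; lengths in m; the calibration is good to about 2 mm. A picture is of the moment at which its call begins. get_calibration takes no time and is no camera call.
A pose or a line that the arm cannot do raises Unreachable and nothing moves.
- job_done(): hands the job in, once; it reports no verdict.
The state is a dict: "time_s": time; "q": joint angles; "joint_velocities": joint speeds; "joint_torque": joint torques, N m; "eef_pos": TCP position; "tcp_rot": TCP orientation; "ft_force": force on the tool from outside, world axes, zero at the start; "torque": the same for the moment, N m; "opening": finger opening in m.
Only numpy, scipy, OpenCV 4.12 (cv2) and the standard library are available. Lean on these libraries where they do the work, as an engineer would, in place of code of your own. Each camera call takes 0.05 s, during which the arm holds its last target.

## Working session

There is one attempt and no reset: what is moved stays moved. The work goes in short steps, each a Python script; the robot and the scene stay as the last script left them, time stands still between calls to the robot, and variables do not carry over. Pictures are saved under pics/ and viewed, and the job is handed in when it is done.

```bash
ls; mkdir -p pics
cat > h.py <<'E'
import numpy as np, cv2
from plant import *
def snap(name,tag):
    p,d=get_image(name); cv2.imwrite(f'pics/{tag}.png',p[:,:,::-1]); np.save(f'pics/{tag}.npy',d); return p,d
def w(name,d,u,v):
    c=get_calibration(name);K=np.array(c["intrinsics"]);T=np.array(c["world_from_camera"])
    z=d[int(round(v)),int(round(u))]
    return (T@np.array([(u-K[0,2])/K[0,0]*z,(v-K[1,2])/K[1,1]*z,z,1]))[:3]
def crop(tag,x0,y0,x1,y1,s,out):
    p=cv2.imread(f'pics/{tag}.png')[y0:y1,x0:x1]; cv2.imwrite(f'pics/{out}.png',cv2.resize(p,None,fx=s,fy=s,interpolation=cv2.INTER_CUBIC))
E
python3 - <<'E'
from h import *
s=observe();print(s)
for n in("scene","top"):
    snap(n,n+"0");c=get_calibration(n);print(np.round(c["intrinsics"],1),np.round(c["world_from_camera"],3))
E
```

```text
pics
{'time_s': 0.0, 'q': array([ 9.84906185e-01,  2.21206533e-01,  1.52763771e+00,  3.58557110e-05,
        1.39473712e+00, -1.26084129e-01]), 'joint_velocities': array([-4.04933369e-04,  4.63956619e-05, -2.50440516e-04, -7.11189647e-04,
        1.05250914e-03, -2.35267518e-04]), 'joint_torque': array([ 1.88242157e-03, -4.96890306e+01, -3.89404142e+01, -1.07309363e-04,
        1.11386291e-02,  1.02300274e-05]), 'eef_pos': array([0.27699363, 0.55956842, 0.23019733]), 'tcp_rot': array([-1.71462316,  1.5688073 , -2.17443549]), 'ft_force': array([ 0.66297129, -0.44989036, -0.20351435]), 'torque': array([ 0.00340545, -0.06443561,  0.00614406]), 'opening': 0.08513160547582288}
[[395.3   0.  260.2]
 [  0.  395.3 192.3]
 [  0.    0.    1. ]] [[-0.43   0.6   -0.674  1.27 ]
 [ 0.903  0.275 -0.33   0.372]
 [-0.013 -0.751 -0.66   0.856]
 [ 0.     0.     0.     1.   ]]
[[487.9   0.  251.4]
 [  0.  487.9 177.8]
 [  0.    0.    1. ]] [[ 0.02  -0.989  0.148  0.294]
 [-1.    -0.023 -0.021  0.029]
 [ 0.024 -0.148 -0.989  1.713]
 [ 0.     0.     0.     1.   ]]
```

View pics/scene0.png

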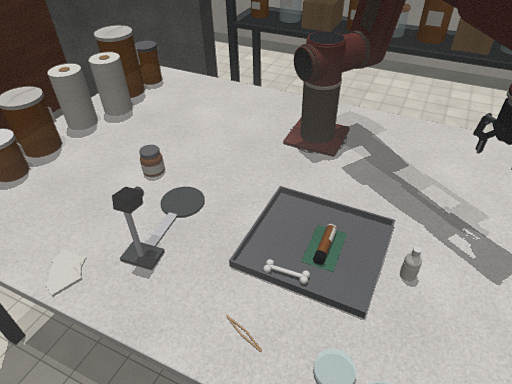

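View pics/top0.png

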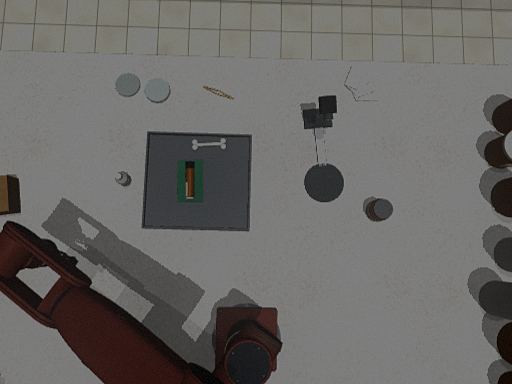

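Run:
```python
from h import *
crop('top0',165,145,215,215,8,'t1'); crop('scene0',295,210,355,275,9,'s1'); crop('top0',285,85,365,210,4,'st1')
```

```text
(no output)
```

View pics/t1.png

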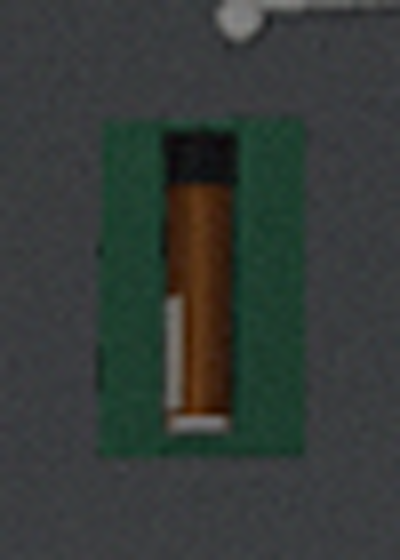

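View pics/s1.png

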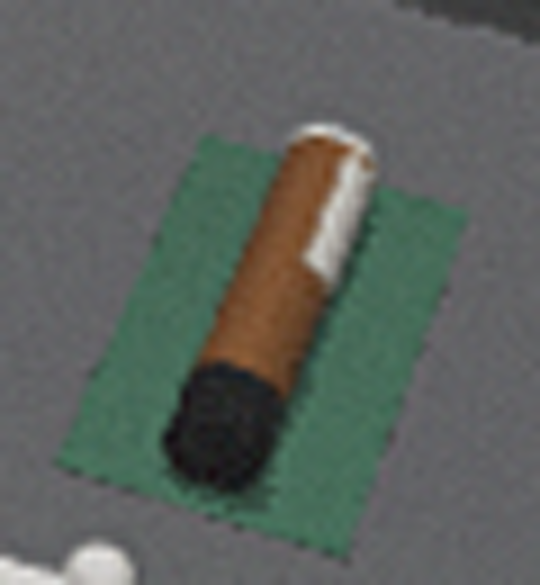

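View pics/st1.png

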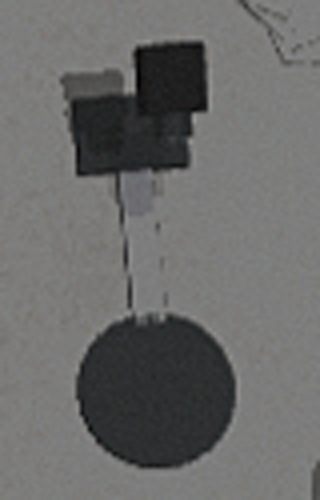

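The tube lies along world x, with the black cap at +x. The label is on the +y side, top image about (186,190). To bring the label up, I'll roll the tube toward -y. The pixels are coarse at about 3 mm, so I'll fit a small ray-cast model of the tube to both images for its pose and label angle.

```bash
cat > fit.py <<'E'
import numpy as np, cv2
from scipy.optimize import least_squares
from plant import get_calibration
L=.130;R=.015;SS=4
def rays(cam,box):
    c=get_calibration(cam);K=np.array(c["intrinsics"]);T=np.array(c["world_from_camera"])
    u=np.arange(box[0]*SS,box[2]*SS)/SS-.5+.5/SS; v=np.arange(box[1]*SS,box[3]*SS)/SS-.5+.5/SS
    U,V=np.meshgrid(u,v)
    d=np.stack([(U-K[0,2])/K[0,0],(V-K[1,2])/K[1,1],np.ones_like(U)],-1)@T[:3,:3].T
    return T[:3,3],d,T
def frame(yaw,pitch,lab):
    # own x direction; lab = label angle from up, positive toward the side (z x X)... own z = cos*up + sin*left
    X=np.array([np.cos(yaw)*np.cos(pitch),np.sin(yaw)*np.cos(pitch),-np.sin(pitch)])
    S=np.cross([0,0,1],X);S/=np.linalg.norm(S);Uv=np.cross(X,S)
    Z=np.cos(lab)*Uv+np.sin(lab)*S
    return X,np.cross(Z,X),Z
def basis(o,D,C,X,Y,Z,T,off):
    # off: world shift of object in this camera
    p=o-(C+off); A=np.stack([X,Y,Z])
    p=A@p; d=D@A.T
    a=d[...,1]**2+d[...,2]**2;b=d[...,1]*p[1]+d[...,2]*p[2];c=p[1]**2+p[2]**2-R*R
    disc=b*b-a*c; ok=disc>0
    t=np.where(ok,(-b-np.sqrt(np.maximum(disc,0)))/a,np.inf)
    xs=p[0]+t*d[...,0]; side=ok&(abs(xs)<=L/2)
    end=np.zeros_like(side);te=np.full(t.shape,np.inf)
    for s in(-1,1):
        tt=(s*L/2-p[0])/d[...,0]
        h=((p[1]+tt*d[...,1])**2+(p[2]+tt*d[...,2])**2<=R*R)&(~side)&(d[...,0]*s<0)
        te=np.where(h,tt,te);end|=h
    tt=np.where(side,t,0)
    y=p[1]+tt*d[...,1];z=p[2]+tt*d[...,2];n=(y[...,None]*Y+z[...,None]*Z)/R
    ang=np.arctan2(y,z)
    cap=side&(xs<-L/2+.024); foot=side&(xs>L/2-.006)
    lab=side&(xs>.008)&(xs<.058)&(abs(ang)<np.radians(47.5))
    body=side&~cap&~foot&~lab
    capend=end&(d[...,0]>0); ftend=end&(d[...,0]<0)
    nl=n[...,2]; ns=n@np.cross([0,0,1],X)
    B=[~(side|end),cap,foot,capend,ftend,body,body*nl,body*ns,body*ns**2,lab,lab*nl,lab*ns]
    B=np.stack([np.asarray(q,float) for q in B],-1)
    h,w=B.shape[0]//SS,B.shape[1]//SS
    return B.reshape(h,SS,w,SS,-1).mean((1,3)), body
def fit(imgs,C0,yaw0,lab0,boxes,z=.021,fixz=True,verbose=True,tag=None):
    data={k:(rays(k,boxes[k]),cv2.GaussianBlur(imgs[k].astype(float),(0,0),.01)[boxes[k][1]:boxes[k][3],boxes[k][0]:boxes[k][2]]) for k in boxes}
    ks=list(boxes)
    def res(p,full=False):
        X,Y,Z=frame(yaw0+p[0],0,p[1]); out=[];ims={}
        for i,k in enumerate(ks):
            (o,D,T),im=data[k]
            C=np.array([C0[0]+p[2+2*i]/10,C0[1]+p[3+2*i]/10,z])
            B,_=basis(o,D,C,X,Y,Z,T,0)
            A=B.reshape(-1,B.shape[-1]);I=im.reshape(-1,3)
            lam=.05*np.eye(A.shape[1])
            W=np.linalg.solve(A.T@A+lam.T@lam,A.T@I)
            m=A@W;ims[k]=m.reshape(im.shape)
            out.append(((m-I)/8).ravel())
        if full:return ims
        return np.concatenate(out)
    best=None
    for l0 in np.atleast_1d(lab0):
        r=least_squares(res,[0,l0]+[0,0]*len(ks),loss='soft_l1',diff_step=3e-3,x_scale=[.05,.1]+[.02,.02]*len(ks))
        # diff_step relative: refine with Nelder-Mead
        from scipy.optimize import minimize
        f=lambda p:np.sum(2*(np.sqrt(1+res(p)**2)-1))
        r2=minimize(f,r.x,method='Nelder-Mead',options=dict(initial_simplex=np.vstack([r.x]+[r.x+e for e in np.diag([.04,.12]+[.02,.02]*len(ks))]),maxiter=500,xatol=1e-3,fatol=.05))
        if verbose: print('start',np.degrees(l0).round(),'cost',round(r2.fun,1),'yaw',np.degrees(yaw0+r2.x[0]).round(2),'label',np.degrees(r2.x[1]).round(1),[ (k,(np.array(C0[:2])+r2.x[2+2*i:4+2*i]/10).round(4)) for i,k in enumerate(ks)])
        if best is None or r2.fun<best.fun:best=r2
    if tag:
        ims=res(best.x,True)
        row=[]
        for k in ks:
            a=np.hstack([data[k][1],ims[k]]);a=np.clip(a,0,255).astype(np.uint8)[:,:,::-1]
            row.append(cv2.resize(a,(600,290),interpolation=cv2.INTER_NEAREST))
        cv2.imwrite(f'pics/{tag}.png',np.vstack(row))
    p=best.x
    return yaw0+p[0],p[1],[np.array(C0[:2])+p[2+2*i:4+2*i]/10 for i in range(len(ks))]
E
cat > m.py <<'E'
from h import *
from fit import fit
imgs={k:cv2.imread(f'pics/{k}0.png')[:,:,::-1] for k in('top','scene')}
d=np.load('pics/top0.npy');C=w('top',d,190,181);print(C)
fit(imgs,C,np.pi,np.radians([-65,-80,-100]),{'top':(180,158,201,203),'scene':(306,216,346,270)},tag='f0')
# stand
for uv in[(324,183),(327,103),(324,150)]:print(uv,w('top',d,*uv))
E
time python3 m.py
```

```text
[0.52992532 0.20624608 0.03311825]
start -65.0 cost 8521.0 yaw 182.23 label -72.8 [('top', array([0.5348, 0.209 ])), ('scene', array([0.5353, 0.2104]))]
start -80.0 cost 8500.9 yaw 182.36 label -72.4 [('top', array([0.5347, 0.2089])), ('scene', array([0.5356, 0.2104]))]
start -100.0 cost 8488.9 yaw 182.13 label -70.1 [('top', array([0.5348, 0.2099])), ('scene', array([0.5359, 0.2106]))]
(324, 183) [ 0.53743938 -0.26478487  0.00664168]
(327, 103) [ 0.76213164 -0.23706018  0.22646794]
(324, 150) [ 0.65642654 -0.26478938  0.00823782]
real	0m14.010s
user	0m17.188s
sys	0m0.220s
```

View fit.

View pics/f0.png

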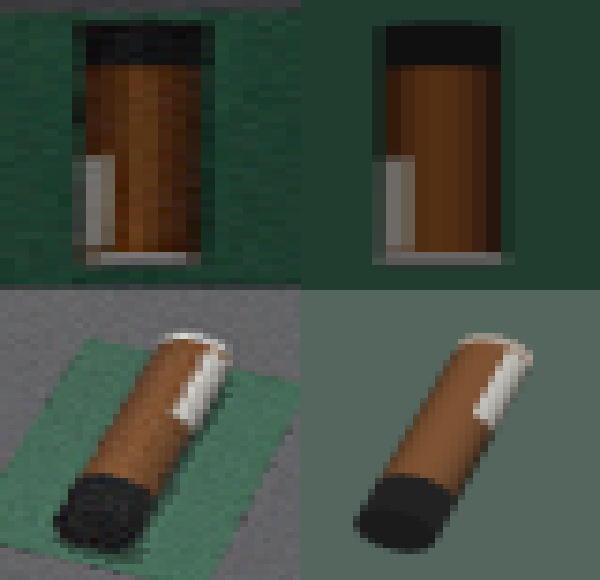

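```bash
cat > stand.py <<'E'
from h import *
res={}
for cam in('top','scene'):
    p=cv2.imread(f'pics/{cam}0.png').astype(float).mean(2)
    c=get_calibration(cam);K=np.array(c["intrinsics"]);T=np.array(c["world_from_camera"])
    d=np.load(f'pics/{cam}0.npy')
    # ortho-rectified plane z=.008, 1 mm px
    def rect(z,x0,x1,y0,y1,name=None):
        xs=np.arange(x1,x0,-.001);ys=np.arange(y1,y0,-.001);Y,X=np.meshgrid(ys,xs)
        P=np.stack([X,Y,np.full_like(X,z)],-1);q=(P-T[:3,3])@T[:3,:3]
        u=q[...,0]/q[...,2]*K[0,0]+K[0,2];v=q[...,1]/q[...,2]*K[1,1]+K[1,2]
        return cv2.remap(p.astype(np.float32),u.astype(np.float32),v.astype(np.float32),cv2.INTER_LINEAR),xs,ys
    r,xs,ys=rect(.008,.45,.85,-.38,-.15)
    cv2.imwrite(f'pics/rect_{cam}.png',np.clip(r,0,255).astype(np.uint8))
    m=(r<(75 if cam=='top' else 110)).astype(np.uint8)
    m=cv2.morphologyEx(m,cv2.MORPH_OPEN,cv2.getStructuringElement(cv2.MORPH_ELLIPSE,(31,31)))
    n,l,st,ce=cv2.connectedComponentsWithStats(m)
    for i in range(1,n):print(cam,st[i],ce[i],xs[0]-ce[i][1]*.001,ys[0]-ce[i][0]*.001,'dia',2*np.sqrt(st[i][4]/np.pi))
E
python3 stand.py; python3 -c "
import cv2,numpy as np
a=[cv2.imread(f'pics/rect_{c}.png') for c in('top','scene')];cv2.imwrite('pics/rects.png',cv2.resize(np.hstack(a),None,fx=1.4,fy=1.4))"
```

```text
top [   36     0   124   116 10186] [100.5256234   60.34036913] 0.7896596308658943 -0.2505256234046731 dia 113.88247451944643
top [   43   244   141   135 14928] [113.18575831 310.93455252] 0.5390654474812433 -0.26318575830653806 dia 137.86558643768396
scene [  32   33  109   84 7303] [83.86580857 72.2626318 ] 0.7777373682048473 -0.2338658085718198 dia 96.42856628199391
scene [   40   241   141   135 15021] [109.8073364  306.95779242] 0.5430422075760601 -0.2598073363957127 dia 138.2943643156397
```

View pics/rects.png

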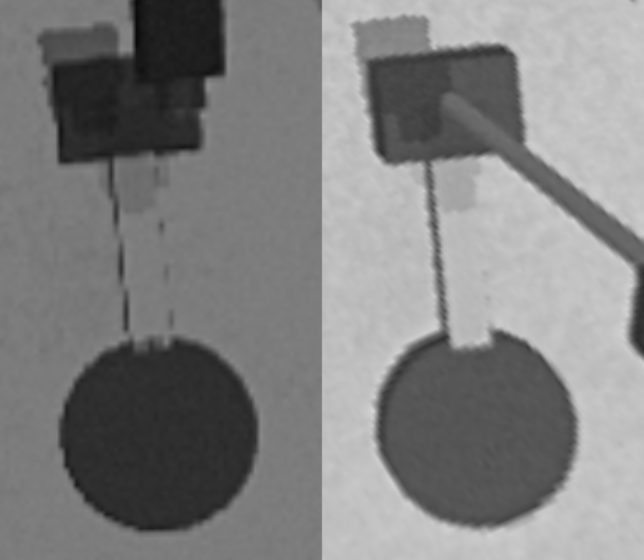

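The model matches both views well: the label sits about 71° from up, toward +y. The plate centre is about (0.5425, -0.262) and the stand yaw about 5.3°, read from the bar edges. Next I check reachability, then make the first roll stroke.

```bash
cat >> h.py <<'E'
from scipy.spatial.transform import Rotation as Ro
import warnings; warnings.filterwarnings('ignore')
def down(a,tilt=None):
    a=np.radians(a);y=np.array([np.cos(a),np.sin(a),0]);x=np.array([0,0,-1.])
    M=np.stack([x,y,np.cross(x,y)],1)
    return Ro.from_matrix(M).as_euler('xyz')
E
python3 - <<'E'
from h import *
for n,p,al in[('roll',[.535,.21,.06],(2.3,182.3)),('grip',[.535,.19,.06],(92.3,-87.7)),('view',[.5425,-.262,.14],(5.3,185.3))]:
    for a in al:
        q=inverse_kinematics(p,down(a));print(n,a,None if q is None else np.round(q,2))
E
```

```text
roll 2.3 [0.24 0.29 1.79 0.   1.06 0.2 ]
roll 182.3 None
grip 92.3 [ 0.2   0.27  1.81 -0.    1.06 -1.41]
grip -87.7 [ 0.2   0.27  1.81 -0.    1.06  1.73]
view 5.3 [-0.58  0.25  1.67  0.    1.22 -0.67]
view 185.3 [-0.58  0.25  1.67  0.    1.22  2.47]
```

```bash
cat > stroke.py <<'E'
from h import *
def stroke(C,axis_deg,d,start_off,F=6,name=None):
    """C tube middle xy; axis_deg in (-90,90): direction of tube axis; d signed finger travel along p=(sin,-cos) (-y)"""
    a=np.radians(axis_deg);p=np.array([np.sin(a),-np.cos(a)])
    s=np.array(C)+p*start_off; e=s+p*d
    movep([*s,.065],down(axis_deg))
    move_l([*s,.045],feed=.1)
    hit=move_l([*s,.030],feed=.015,max_force=F)
    o=observe();print('hit',hit,o['eef_pos'].round(4),o['ft_force'].round(1),o['time_s'])
    z=o['eef_pos'][2]
    r=move_l([*e,z],feed=.03)
    o=observe();print('end',o['eef_pos'].round(4),o['ft_force'].round(1),o['time_s'])
    move_l([*e,.065],feed=.1)
E
python3 - <<'E'
from h import *
from stroke import stroke
gripper_to(0.0,20)
stroke([.5353,.2100],2.3,.018,-.005)
o=observe()
snap('top','top1');snap('scene','scene1');crop('top1',140,130,240,230,5,'t2');crop('scene1',270,170,390,290,5,'s2')
E
```

```text
hit True [0.5352 0.2151 0.0359] [-1.3 -0.4  4.6] 3.575
end [0.5358 0.1969 0.036 ] [-2.2 -0.2  5. ] 4.325
```

View pics/t2.png

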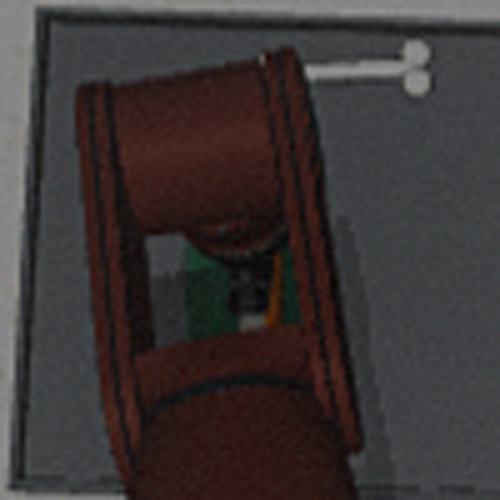

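View pics/s2.png

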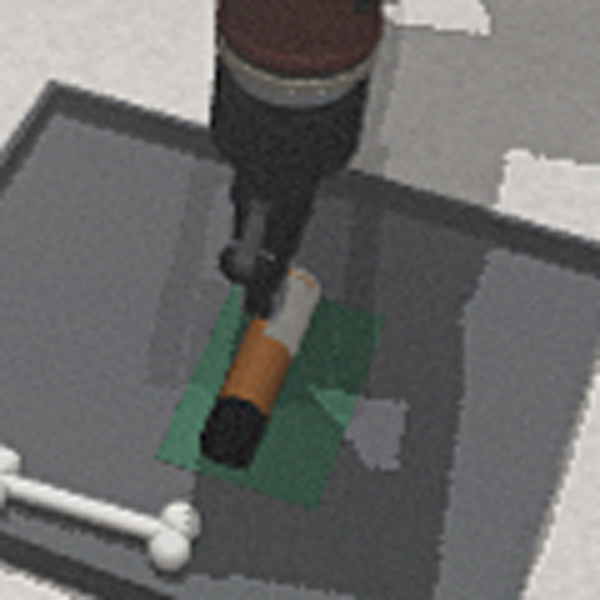

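The first stroke rolled the tube as expected, and the label edge is now nearer the top (scene crop around (295,305)). I'll do the second stroke, then retreat to get a clear look.

```bash
cat > look.py <<'E'
from h import *
from fit import fit
import sys
def look(tag,C,yaw,labs):
    pt,_=snap('top','top'+tag);ps,_=snap('scene','scene'+tag)
    bx={}
    for k in('top','scene'):
        c=get_calibration(k);K=np.array(c["intrinsics"]);T=np.array(c["world_from_camera"])
        e=np.array([np.cos(yaw),np.sin(yaw),0])*.067
        P=np.array([[C[0],C[1],.021]+s*e+np.array([i,j,h]) for s in(-1,1) for i in(-.008,.008) for j in(-.024,.024) for h in(-.012,.015)])
        q=(P-T[:3,3])@T[:3,:3];u=q[:,0]/q[:,2]*K[0,0]+K[0,2];v=q[:,1]/q[:,2]*K[1,1]+K[1,2]
        bx[k]=tuple(int(t) for t in(u.min(),v.min(),u.max()+1,v.max()+1))
    print(bx)
    return fit({'top':pt,'scene':ps},[*C,.021],yaw,np.radians(labs),bx,tag='f'+tag)
E
python3 - <<'E'
from h import *
from stroke import stroke
from look import look
stroke([.5355,.2010],2.3,.018,-.006)
q=observe()['q'].copy();q[0]=1.0;set_joints(q)
print(observe()['time_s'])
look('2',[.536,.192],np.radians(182.3),[0,-20])
E
```

```text
hit True [0.5353 0.2071 0.0359] [-0.2 -0.4  4.7] 6.1333
end [0.536  0.1889 0.036 ] [-0.7 -0.4  3.8] 6.8833
8.95
{'top': (187, 157, 202, 202), 'scene': (301, 217, 335, 267)}
start 0.0 cost 7448.1 yaw 181.94 label -5.8 [('top', array([0.5362, 0.1917])), ('scene', array([0.5363, 0.1931]))]
start -20.0 cost 7830.5 yaw 182.16 label -10.0 [('top', array([0.5353, 0.1907])), ('scene', array([0.5365, 0.1929]))]
```

View pics/f2.png

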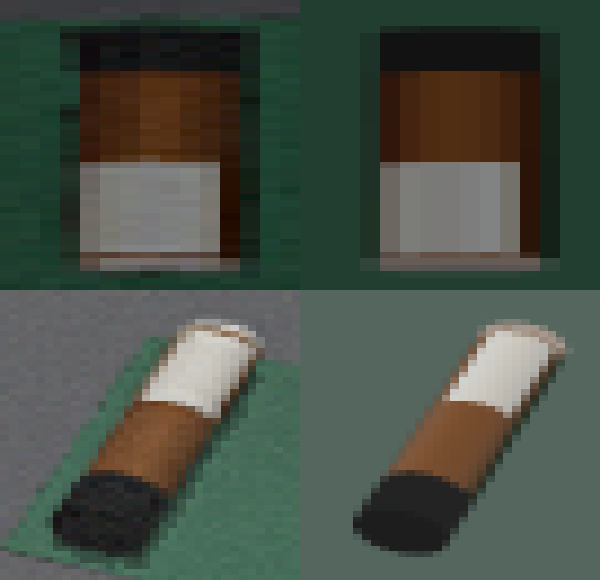

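```bash
cat > prof.py <<'E'
from h import *
import fit as F
from scipy.optimize import minimize
def prof(tag,C,yaw,boxes,labs,z=.021):
  for k,b in boxes.items():
    im=cv2.imread(f'pics/{k}{tag}.png')[:,:,::-1].astype(float)[b[1]:b[3],b[0]:b[2]]
    o,D,T=F.rays(k,b);I=im.reshape(-1,3);out=[]
    x0=np.zeros(3)
    for l in labs:
        def f(p):
            X,Y,Z=F.frame(yaw+p[2],0,np.radians(l))
            A=F.basis(o,D,np.array([C[0]+p[0]/10,C[1]+p[1]/10,z]),X,Y,Z,T,0)[0].reshape(-1,12)
            W=np.linalg.solve(A.T@A+.0025*np.eye(12),A.T@I);r=(A@W-I)/8
            return np.sum(2*(np.sqrt(1+r*r)-1))
        r=minimize(f,x0,method='Nelder-Mead',options=dict(initial_simplex=np.vstack([x0]+[x0+e for e in np.diag([.02,.02,.04])]),maxiter=120))
        out.append((l,round(r.fun),*(np.array(C[:2])+r.x[:2]/10).round(4),np.degrees(yaw+r.x[2]).round(1)))
    print(k,*out,sep='\n ')
E
python3 - <<'E'
from prof import prof
import numpy as np
prof('2',[.5365,.1925],np.radians(182),{'top': (187, 157, 202, 202), 'scene': (301, 217, 335, 267)},[-16,-12,-9,-6,-3,0,4])
prof('0',[.5355,.21],np.radians(182),{'top':(180,158,201,203),'scene':(306,216,346,270)},[-84,-80,-76,-72,-68,-64])
E
```

```text
top
 (-16, 1543, np.float64(0.537), np.float64(0.1904), np.float64(182.5))
 (-12, 1307, np.float64(0.5363), np.float64(0.1905), np.float64(182.3))
 (-9, 1267, np.float64(0.5362), np.float64(0.1916), np.float64(181.9))
 (-6, 1070, np.float64(0.5371), np.float64(0.1917), np.float64(182.0))
 (-3, 1142, np.float64(0.537), np.float64(0.1921), np.float64(181.7))
 (0, 1141, np.float64(0.5366), np.float64(0.1926), np.float64(181.9))
 (4, 1329, np.float64(0.5367), np.float64(0.1927), np.float64(182.0))
scene
 (-16, 6731, np.float64(0.5367), np.float64(0.1923), np.float64(182.7))
 (-12, 6553, np.float64(0.5366), np.float64(0.1926), np.float64(182.0))
 (-9, 6472, np.float64(0.5364), np.float64(0.1924), np.float64(182.2))
 (-6, 6372, np.float64(0.5364), np.float64(0.1928), np.float64(181.6))
 (-3, 6349, np.float64(0.5366), np.float64(0.1933), np.float64(181.6))
 (0, 6344, np.float64(0.5366), np.float64(0.1932), np.float64(181.6))
 (4, 6433, np.float64(0.5366), np.float64(0.1934), np.float64(181.4))
top
 (-84, 1355, np.float64(0.5357), np.float64(0.2087), np.float64(182.4))
 (-80, 1275, np.float64(0.5355), np.float64(0.209), np.float64(182.3))
 (-76, 1214, np.float64(0.5348), np.float64(0.2091), np.float64(182.2))
 (-72, 1240, np.float64(0.5348), np.float64(0.2095), np.float64(182.3))
 (-68, 1238, np.float64(0.5348), np.float64(0.21), np.float64(182.1))
 (-64, 1213, np.float64(0.5348), np.float64(0.2091), np.float64(182.0))
scene
 (-84, 7908, np.float64(0.5355), np.float64(0.2092), np.float64(183.8))
 (-80, 7597, np.float64(0.5355), np.float64(0.2096), np.float64(183.0))
 (-76, 7361, np.float64(0.5358), np.float64(0.21), np.float64(182.9))
 (-72, 7229, np.float64(0.5357), np.float64(0.2105), np.float64(182.5))
 (-68, 7274, np.float64(0.5362), np.float64(0.2109), np.float64(182.1))
 (-64, 7358, np.float64(0.5359), np.float64(0.2109), np.float64(181.7))
```

Run:
```python
from h import *
from stroke import stroke
from look import look
stroke([.5365,.1925],2.0,.002,-.001)
q=observe()['q'].copy();q[0]=1.0;set_joints(q)
print(observe()['time_s'])
look('3',[.5365,.1915],np.radians(182),[0,-3])
from prof import prof
prof('3',[.5365,.1915],np.radians(182),{'top': (187, 157, 203, 202), 'scene': (300, 217, 335, 267)},[-9,-6,-3,0,3,6])
```

```text
hit True [0.5365 0.1935 0.0359] [-1.2 -0.7  6.1] 11.6833
end [0.5368 0.1914 0.036 ] [-0.7  0.6  2.1] 11.9333
14.0
{'top': (187, 157, 202, 202), 'scene': (301, 217, 335, 267)}
start 0.0 cost 7507.5 yaw 181.67 label 1.9 [('top', array([0.5367, 0.1912])), ('scene', array([0.5366, 0.1922]))]
start -3.0 cost 7453.1 yaw 181.91 label -2.0 [('top', array([0.5371, 0.1908])), ('scene', array([0.5367, 0.1919]))]
top
 (-9, 1255, np.float64(0.5353), np.float64(0.1907), np.float64(182.1))
 (-6, 1213, np.float64(0.5362), np.float64(0.1908), np.float64(182.1))
 (-3, 1120, np.float64(0.5371), np.float64(0.1905), np.float64(182.3))
 (0, 1120, np.float64(0.5366), np.float64(0.1908), np.float64(181.9))
 (3, 1133, np.float64(0.5367), np.float64(0.1913), np.float64(181.5))
 (6, 1290, np.float64(0.5371), np.float64(0.1916), np.float64(181.2))
scene
 (-9, 6543, np.float64(0.5367), np.float64(0.1914), np.float64(182.5))
 (-6, 6535, np.float64(0.5367), np.float64(0.1915), np.float64(182.4))
 (-3, 6513, np.float64(0.5366), np.float64(0.1916), np.float64(182.1))
 (0, 6538, np.float64(0.5363), np.float64(0.1921), np.float64(182.1))
 (3, 6562, np.float64(0.5366), np.float64(0.1922), np.float64(181.4))
 (6, 6672, np.float64(0.5366), np.float64(0.1924), np.float64(181.5))
```

View pics/f3.png

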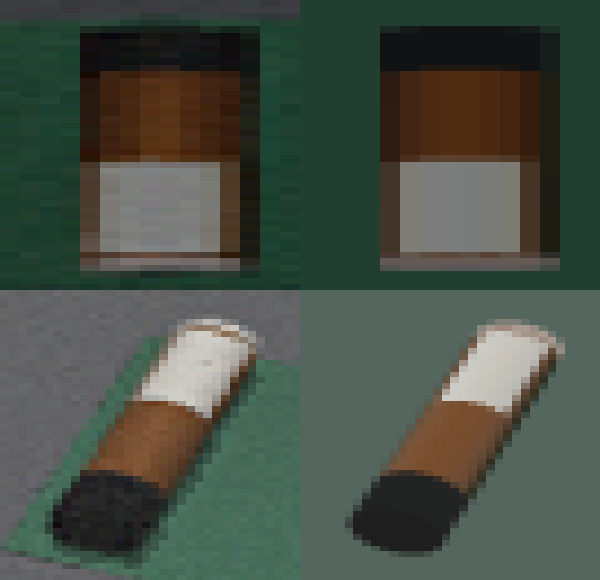

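The label is now within about 2° of straight up in both views (it is centred in the top crop). Grasping now.

Run:
```python
from h import *
C=[.5367,.1914]
gripper_to(.055)
movep([*C,.09],down(92.0))
h=move_l([*C,.011],feed=.06,max_force=8)
o=observe();print(h,o['eef_pos'].round(4),o['ft_force'].round(1))
gripper_to(.0,35)
o=observe();print('grip',o['eef_pos'].round(4),o['ft_force'].round(1),o['opening'],o['time_s'])
move_l([*C,.14],feed=.1)
o=observe();print('lift',o['eef_pos'].round(4),o['ft_force'].round(1),o['torque'].round(3),o['opening'],o['time_s'])
snap('scene','scene4');snap('top','top4');crop('scene4',250,130,370,250,5,'s4')
```

```text
False [0.5372 0.1915 0.0115] [-0.4 -0.8 -0.4]
grip [0.5371 0.1915 0.0115] [-1.4  0.1  3.8] 0.028623400892599706 18.1
lift [0.5361 0.1913 0.139 ] [-0.3  0.2 -0.9] [0.031 0.029 0.01 ] 0.028304006525612636 19.5417
```

View pics/s4.png

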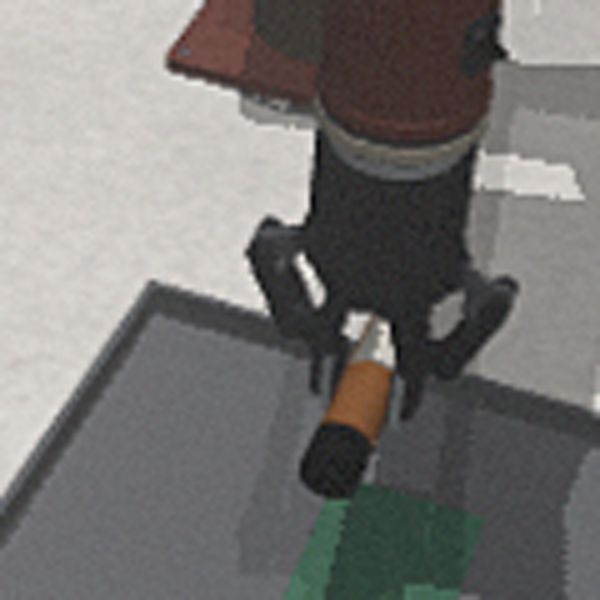

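Run:
```python
from h import *
P=[.5425,-.262,.1405]
movep([.55,0,.17],down(48));movep([P[0],P[1],.16],down(5.3)); move_l(P,feed=.05); hold(.5)
o=observe();print(o['eef_pos'].round(4),Ro.from_euler('xyz',o['tcp_rot']).as_matrix().round(3).tolist(),o['ft_force'].round(1),o['opening'],o['time_s'])
snap('scene','scene5');snap('top','top5');crop('scene5',120,100,260,240,5,'s5');crop('top5',260,80,380,220,4,'t5')
```

```text
[ 0.5425 -0.2621  0.1406] [[0.0, 0.996, 0.092], [-0.0, 0.092, -0.996], [-1.0, 0.0, 0.0]] [-1.1  0.4 -0.4] 0.028612880103132236 22.5083
```

View pics/s5.png

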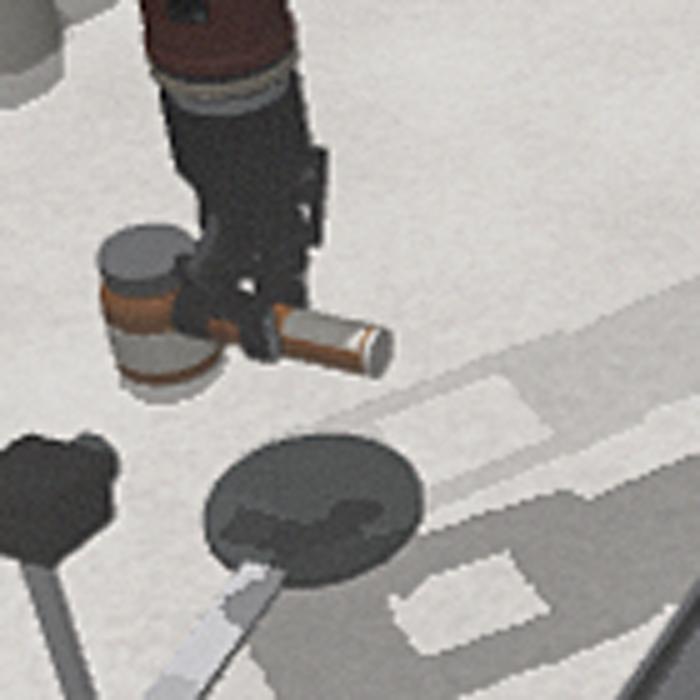

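View pics/t5.png

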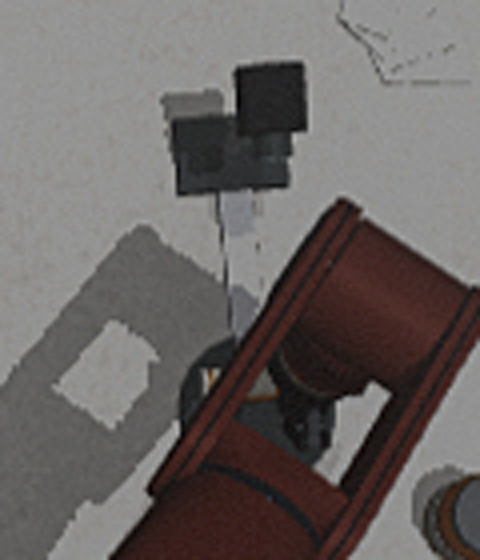

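```bash
cat > air.py <<'E'
from h import *
import fit as F
from scipy.optimize import minimize
def air(tag,P,yaw,box):
    k='scene';im=cv2.imread(f'pics/{k}{tag}.png')[:,:,::-1].astype(float)[box[1]:box[3],box[0]:box[2]]
    o,D,T=F.rays(k,box);I=im.reshape(-1,3)
    def f(p,full=False):
        X,Y,Z=F.frame(yaw,p[1],p[0])
        A=F.basis(o,D,np.array([P[0],P[1]+p[2]/10,P[2]+p[3]/10]),X,Y,Z,T,0)[0].reshape(-1,12)
        W=np.linalg.solve(A.T@A+.0025*np.eye(12),A.T@I);m=A@W
        if full:return m.reshape(im.shape)
        r=(m-I)/8
        return np.sum(2*(np.sqrt(1+r*r)-1))
    for l in(-15,-10,-5,0,5,10,15):
        l=np.radians(l);g=lambda s:f([l,*s])
        r=minimize(g,[0,0,0],method='Nelder-Mead',options=dict(initial_simplex=[[0,0,0],[.06,0,0],[0,.03,0],[0,0,.03]],maxiter=200))
        print(np.degrees(l).round(),'cost',round(r.fun),'pitch(foot down +)',np.degrees(r.x[0]).round(1),'dy,dz mm',(r.x[1:]*100).round(1))
        if l==0:
            a=np.hstack([im,f([l,*r.x],True)]);cv2.imwrite(f'pics/air{tag}.png',cv2.resize(np.clip(a,0,255).astype(np.uint8)[:,:,::-1],None,fx=12,fy=12,interpolation=cv2.INTER_NEAREST))
E
python3 - <<'E'
from air import *
air('5',[.5425,-.262,.150],np.radians(95.3),(177,157,202,179))
d=np.load('pics/scene5.npy')
for u,v in[(178,164),(182,164),(186,165),(190,167)]:print(u,v,w('scene',d,u,v).round(4))
E
```

```text
-15.0 cost 4410 pitch(foot down +) 1.9 dy,dz mm [ 2.3 -1.1]
-10.0 cost 4367 pitch(foot down +) 1.8 dy,dz mm [ 2.3 -1.4]
-5.0 cost 4483 pitch(foot down +) 1.8 dy,dz mm [ 2.2 -1.1]
0.0 cost 4566 pitch(foot down +) 2.1 dy,dz mm [ 2.2 -1. ]
5.0 cost 4560 pitch(foot down +) 2.0 dy,dz mm [ 2.2 -1.1]
10.0 cost 4556 pitch(foot down +) 2.0 dy,dz mm [ 2.3 -1.1]
15.0 cost 4552 pitch(foot down +) 1.9 dy,dz mm [ 2.3 -1.1]
178 164 [ 0.5504 -0.2445  0.1641]
182 164 [ 0.5457 -0.2337  0.1642]
186 165 [ 0.5435 -0.2217  0.1628]
190 167 [ 0.5454 -0.2068  0.1616]
```

View pics/air5.png

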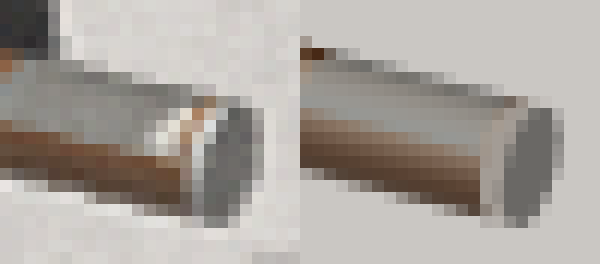

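```bash
cat > air2.py <<'E'
from h import *
import fit as F
from scipy.optimize import minimize
def air2(tag,P,yaw,box,labs=range(-25,16,5)):
    k='scene';im=cv2.imread(f'pics/{k}{tag}.png')[:,:,::-1].astype(float)[box[1]:box[3],box[0]:box[2]]
    o,D,T=F.rays(k,box);I=im.reshape(-1,3)
    c=(I[:,0]-I[:,2])/(I.sum(1)+10)*100
    X0=None
    def f(p,s):
        X,Y,Z=F.frame(yaw,p[1],p[0])
        A=F.basis(o,D,np.array([P[0],P[1]+s[0]/10,P[2]+s[1]/10]),X,Y,Z,T,0)[0].reshape(-1,12)
        A=np.stack([A[:,0],A[:,1]+A[:,2]+A[:,3]+A[:,4],A[:,5],A[:,9]],1)
        W=np.linalg.solve(A.T@A+.0025*np.eye(4),A.T@c);r=(A@W-c)/2
        return np.sum(2*(np.sqrt(1+r*r)-1))
    for l in labs:
        l=np.radians(l);g=lambda s:f([l,s[0]],s[1:])
        r=minimize(g,[0.03,.02,-.01],method='Nelder-Mead',options=dict(initial_simplex=[[.03,.02,-.01],[.09,.02,-.01],[.03,.05,-.01],[.03,.02,.02]],maxiter=200))
        print(np.degrees(l).round(),'cost',round(r.fun,1),'pitch',np.degrees(r.x[0]).round(1),'dy,dz mm',(r.x[1:]*100).round(1))
E
python3 - <<'E'
from air2 import *
air2('5',[.5425,-.262,.150],np.radians(95.3),(177,157,202,179))
c=get_calibration('scene');T=np.array(c['world_from_camera']);v=T[:3,3]-np.array([.5425,-.23,.15]);ax=np.array([-.092,.996,0]);v-=ax*(v@ax);print('view angle from up',np.degrees(np.arctan2(np.linalg.norm(v[:2]),v[2])))
E
```

```text
-25.0 cost 290.3 pitch -3.3 dy,dz mm [ 4.6 -0.1]
-20.0 cost 192.7 pitch -0.6 dy,dz mm [3.9 0.4]
-15.0 cost 163.3 pitch 0.1 dy,dz mm [ 3.8 -0.2]
-10.0 cost 197.0 pitch 0.3 dy,dz mm [ 3.1 -1.5]
-5.0 cost 269.0 pitch 1.5 dy,dz mm [ 2.6 -1.2]
0.0 cost 359.5 pitch 2.1 dy,dz mm [ 2.7 -1.3]
5.0 cost 442.5 pitch 2.3 dy,dz mm [ 2.8 -1.4]
10.0 cost 514.8 pitch 2.2 dy,dz mm [ 2.8 -1.3]
15.0 cost 576.4 pitch 1.6 dy,dz mm [ 3.4 -1.5]
view angle from up 47.85879674403946
```

Run:
```python
from air2 import *
import air2 as a
air2('3',[.5367,.1918,.021],np.radians(182),(300,217,335,267),range(-20,21,5))
air2('0',[.5356,.2105,.021],np.radians(182.3),(306,216,346,270),range(-90,-50,5))
```

```text
-20.0 cost 3120.4 pitch -0.6 dy,dz mm [-0.9  0.1]
-15.0 cost 2989.9 pitch -0.1 dy,dz mm [-0.8 -0. ]
-10.0 cost 2932.6 pitch -0.0 dy,dz mm [-0.7 -0.2]
-5.0 cost 2939.8 pitch -0.2 dy,dz mm [-0.6 -0.2]
0.0 cost 2967.5 pitch -0.3 dy,dz mm [-0.6 -0.2]
5.0 cost 3045.0 pitch -0.2 dy,dz mm [-0.3 -0.1]
10.0 cost 3141.6 pitch -0.3 dy,dz mm [-0.5 -0.2]
15.0 cost 3268.6 pitch -0.3 dy,dz mm [-0.6 -0.2]
20.0 cost 3425.6 pitch -0.2 dy,dz mm [-0.6 -0.1]
-90.0 cost 3862.0 pitch -0.8 dy,dz mm [-0.5 -0.2]
-85.0 cost 3709.8 pitch -1.0 dy,dz mm [-0.4  0.1]
-80.0 cost 3544.9 pitch -1.2 dy,dz mm [-0.3  0.1]
-75.0 cost 3382.6 pitch -1.0 dy,dz mm [-0.4 -0.1]
-70.0 cost 3265.4 pitch -1.0 dy,dz mm [-0.3 -0.2]
-65.0 cost 3232.2 pitch -0.9 dy,dz mm [ 0.1 -0.1]
-60.0 cost 3371.1 pitch -0.9 dy,dz mm [ 0.1 -0.2]
-55.0 cost 3551.2 pitch -0.8 dy,dz mm [ 0.2 -0.1]
```

The tube is held level and on target. But the label edge seen from the scene camera suggests it tipped about 10° toward the inspection camera during gripping. It's in shadow at 3 mm/px, so I'll bring it closer to the scene camera, turned so both label edges show, and measure properly.

```bash
cat >> h.py <<'E'
def tilted(a,t):
    """jaw heading a deg, label/tool-up leaned t deg toward heading a"""
    a,t=np.radians([a,t]);h=np.array([np.cos(a),np.sin(a),0]);z=np.array([0,0,1.])
    u=np.cos(t)*z+np.sin(t)*h;y=np.cos(t)*h-np.sin(t)*z
    return Ro.from_matrix(np.stack([-u,y,np.cross(-u,y)],1)).as_euler('xyz'),u
E
python3 - <<'E'
from h import *
for c in([.65,.05,.35],[.68,.0,.38],[.7,.1,.4],[.62,.1,.45],[.6,-.05,.4]):
    c=np.array(c)
    a=np.degrees(np.arctan2(.372-c[1],1.27-c[0]))
    for t in(0,25):
        e,u=tilted(a,t);q=inverse_kinematics(list(c-u*.0095),list(e));print(c,round(a,1),t,None if q is None else np.round(q,2))
E
```

```text
[0.65 0.05 0.35] 27.4 0 [-0.04  0.24  1.3   0.    1.6  -0.52]
[0.65 0.05 0.35] 27.4 25 [ 0.04  0.58  0.91 -0.2   2.04 -0.49]
[0.68 0.   0.38] 32.2 0 [-0.12  0.31  1.16 -0.    1.67 -0.68]
[0.68 0.   0.38] 32.2 25 [-0.01  0.64  0.77 -0.26  2.09 -0.66]
[0.7 0.1 0.4] 25.5 0 [ 0.03  0.38  1.04 -0.    1.72 -0.41]
[0.7 0.1 0.4] 25.5 25 [ 0.1   0.79  0.51 -0.19  2.24 -0.43]
[0.62 0.1  0.45] 22.7 0 [ 0.03  0.19  1.18 -0.    1.77 -0.36]
[0.62 0.1  0.45] 22.7 25 [ 0.1   0.55  0.78 -0.16  2.23 -0.37]
[ 0.6  -0.05  0.4 ] 32.2 0 [-0.21  0.11  1.35  0.    1.67 -0.78]
[ 0.6  -0.05  0.4 ] 32.2 25 [-0.08  0.4   1.06 -0.28  2.02 -0.72]
```

Run:
```python
from h import *
c=np.array([.68,0,.38]);a=32.2
move_l([.5425,-.262,.2],feed=.15)
for i,t in enumerate((0,25)):
    e,u=tilted(a,t);movep(list(c-u*.0095),list(e));hold(.3)
    o=observe();print(o['eef_pos'].round(4),o['time_s'])
    snap('scene',f'scene6{i}')
k=get_calibration('scene');K=np.array(k['intrinsics']);T=np.array(k['world_from_camera']);q=(c-T[:3,3])@T[:3,:3];print(q[:2]/q[2]*K[0,0]+K[:2,2],q[2])
u,v=(q[:2]/q[2]*K[0,0]+K[:2,2]).astype(int)
for i in(0,1):crop(f'scene6{i}',u-60,v-50,u+60,v+50,5,f's6{i}')
A=[cv2.imread(f'pics/s6{i}.png') for i in(0,1)];cv2.imwrite('pics/s6.png',cv2.resize(np.hstack(A),(800,333)))
```

```text
[ 0.6798 -0.001   0.3701] 24.75
[ 0.6762 -0.0031  0.3736] 25.5833
[224.15523967 145.34559269] 0.8355086802241125
```

View pics/s60.png

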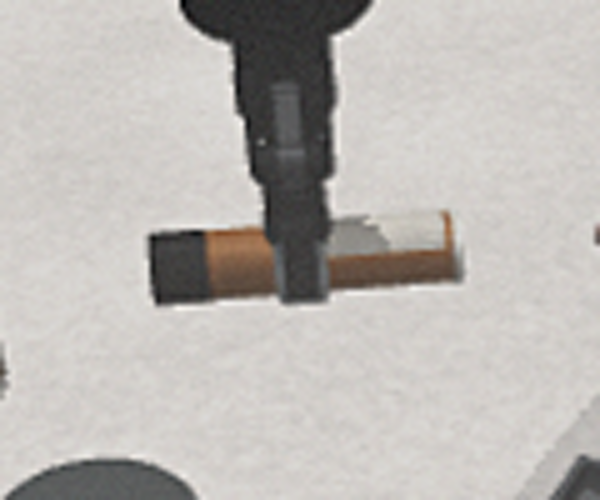

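View pics/s61.png

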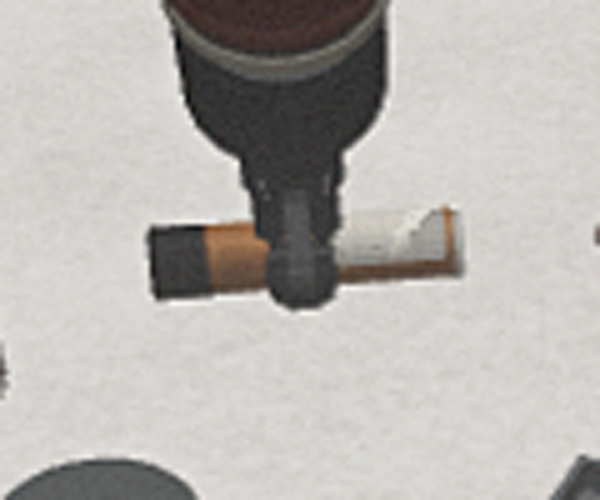

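```bash
cat > air3.py <<'E'
from h import *
import fit as F
from scipy.optimize import minimize
def air3(file,C,yaw,box,labs,yawfree=True,chroma=True):
    k='scene';im=cv2.imread(f'pics/{file}.png')[:,:,::-1].astype(float)[box[1]:box[3],box[0]:box[2]]
    o,D,T=F.rays(k,box);I=im.reshape(-1,3)
    c=((I[:,0]-I[:,2])/(I.sum(1)+10)*100)[:,None]
    S=I.sum(1)[:,None]/30; 
    res=[]
    def f(l,s):
        X,Y,Z=F.frame(yaw,s[0],l)
        A=F.basis(o,D,np.array(C)+np.array([0,s[1]/10,s[2]/10]),X,Y,Z,T,0)[0].reshape(-1,12)
        A=np.stack([A[:,0],A[:,1]+A[:,3],A[:,2]+A[:,4],A[:,5],A[:,9]],1)
        r=0
        for ch,sc in((c,2.),(S,6.)):
            W=np.linalg.solve(A.T@A+.0025*np.eye(5),A.T@ch);e=(A@W-ch)/sc
            r+=np.sum(2*(np.sqrt(1+e*e)-1))
        return r
    s0=np.zeros(3)
    for l in labs:
        r=min((minimize(lambda s:f(np.radians(l),s),x0,method='Nelder-Mead',options=dict(initial_simplex=np.vstack([x0]+[x0+e for e in np.diag([.06,.03,.03])]),maxiter=200)) for x0 in(s0,np.zeros(3))),key=lambda r:r.fun)
        s0=r.x
        print(l,'cost',round(r.fun,1),'pitch',np.degrees(r.x[0]).round(1),'dy,dz mm',(r.x[1:]*100).round(1))
E
python3 - <<'E'
from air3 import *
u0,v0=224-60,145-50
def bx(a,b,c,d):return(u0+a//5,v0+b//5,u0+c//5,v0+d//5)
print('t0');air3('scene60',[.6798,-.001,.3796],np.radians(122.2),bx(335,190,490,305),range(-25,6,5))
print('t25');air3('scene61',[.6802,-.001,.382],np.radians(122.2),bx(345,190,490,305),range(-55,-14,5))
# whole tube pitch check incl. cap side
print('cap side');air3('scene60',[.6798,-.001,.3796],np.radians(122.2),bx(120,200,260,320),[-10])
E
```

```text
t0
-25 cost 771.2 pitch 2.1 dy,dz mm [-1.1  1.8]
-20 cost 570.5 pitch 3.0 dy,dz mm [-0.8  1.9]
-15 cost 417.8 pitch 0.6 dy,dz mm [4.1 1.4]
-10 cost 458.5 pitch -0.4 dy,dz mm [ 4.3 -0.3]
-5 cost 586.2 pitch -0.8 dy,dz mm [ 4.5 -0.7]
0 cost 729.3 pitch -0.3 dy,dz mm [ 4.6 -0.6]
5 cost 874.9 pitch -0.3 dy,dz mm [ 4.6 -0.6]
t25
-55 cost 911.5 pitch 3.3 dy,dz mm [-0.6  2. ]
-50 cost 754.7 pitch 3.5 dy,dz mm [-0.7  2.4]
-45 cost 586.2 pitch 3.4 dy,dz mm [-0.4  2.4]
-40 cost 476.4 pitch 1.1 dy,dz mm [0.1 0.3]
-35 cost 446.1 pitch 1.2 dy,dz mm [2.  0.3]
-30 cost 501.3 pitch 1.8 dy,dz mm [0.2 0.1]
-25 cost 563.4 pitch 2.1 dy,dz mm [-0.3 -0.2]
-20 cost 625.3 pitch 1.8 dy,dz mm [-0.4 -0.6]
-15 cost 681.0 pitch 0.9 dy,dz mm [-0.4 -1.1]
cap side
-10 cost 507.3 pitch -0.5 dy,dz mm [ 2.3 -1.1]
```

Both closer views agree: the label leans about 12° toward the inspection-camera side, so the tube rolled slightly as the jaws closed. I'll cancel it by leaning the tool 12° the other way about the tube axis in the final pose. The views also show a scene-camera offset of about 2–3 mm in y, so I'm shifting y slightly.

Run:
```python
from h import *
C=np.array([.5425,-.2635,.1503]);e,u=tilted(5.3,-12.3)
movep(list(C+[0,0,.04]-u*.0095),list(e)); move_l(list(C-u*.0095),feed=.06); hold(.5)
o=observe();M=Ro.from_euler('xyz',o['tcp_rot']).as_matrix();print(o['eef_pos'].round(4),(o['eef_pos']-M[:,0]*.0095).round(4),M.round(3).tolist(),o['ft_force'].round(1),o['opening'],o['time_s'])
snap('scene','scene7');snap('top','top7');crop('scene7',120,100,260,240,5,'s7')
from air3 import air3
air3('scene7',[.5425,-.2605,.1503],np.radians(95.3),(177,155,203,180),range(-15,16,5))
```

```text
[ 0.5445 -0.2633  0.1411] [ 0.5425 -0.2635  0.1504] [[0.212, 0.973, 0.092], [0.02, 0.09, -0.996], [-0.977, 0.213, 0.0]] [ 0.2 -0.5 -0.7] 0.028636479932033145 28.2833
-15 cost 543.4 pitch -1.8 dy,dz mm [1.8 1.1]
-10 cost 416.6 pitch 0.4 dy,dz mm [1.  1.6]
-5 cost 358.9 pitch 0.3 dy,dz mm [0.6 0.4]
0 cost 358.7 pitch 1.2 dy,dz mm [ 0.2 -0.1]
5 cost 414.1 pitch 1.3 dy,dz mm [-0.3 -1.3]
10 cost 503.0 pitch 1.6 dy,dz mm [-0.4 -1.4]
15 cost 601.4 pitch 2.3 dy,dz mm [-0.5 -1.3]
```

View pics/s7.png

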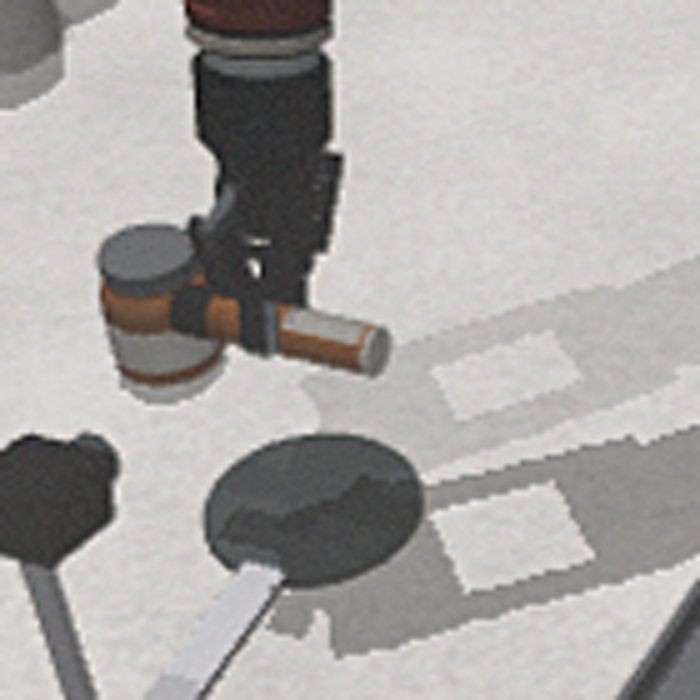

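View pics/top7.png

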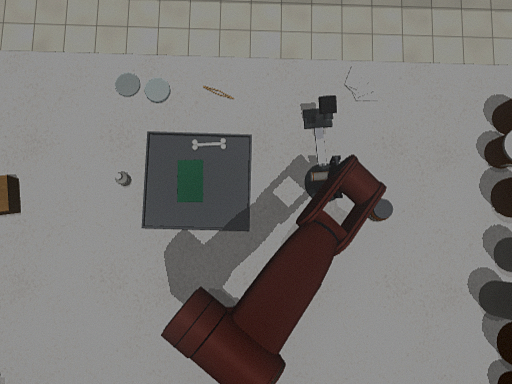

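Run:
```python
from h import *
crop('top7',300,155,350,205,12,'t7')
c=get_calibration('top');K=np.array(c['intrinsics']);T=np.array(c['world_from_camera'])
X=np.array([np.cos(np.radians(95.3)),np.sin(np.radians(95.3)),0]);Y=np.array([X[1],-X[0],0])
for n,p in[('foot end',X*.065+[0,0,.0]),('foot+x',X*.055+Y*.015),('foot-x',X*.055-Y*.015)]:
    q=([.5425,-.2635,.1503]+p-T[:3,3])@T[:3,:3];uv=q[:2]/q[2]*K[0,0]+K[:2,2];print(n,uv.round(1),((uv-[300,155]+.5)*12).round())
```

```text
foot end [311.3 176.8] [142. 267.]
foot+x [314. 172.] [174. 210.]
foot-x [314.8 181.1] [184. 319.]
```

View pics/t7.png

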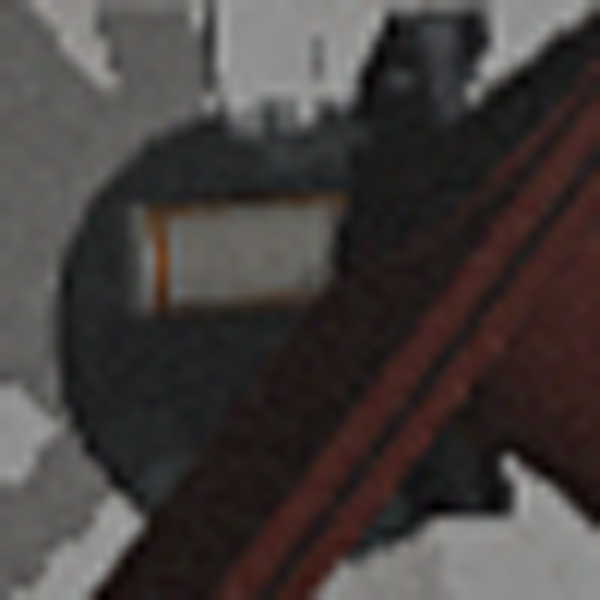

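```bash
sed -e "s/k='scene'/k='top'/" -e 's/def air3/def air4/' -e 's/np.array(C)+np.array(\[0,s\[1\]\/10,s\[2\]\/10\])/np.array(C)+np.array([s[2]\/10,s[1]\/10,0])/' -e 's/F.frame(yaw,s\[0\],l)/F.frame(yaw+s[0],0,l)/' air3.py > air4.py
python3 - <<'E'
from air4 import air4
import numpy as np
print('cols: label, cost, dyaw, dy dx')
air4('top7',[.5425,-.2635,.1503],np.radians(95.3),(308,168,325,184),range(-20,21,4))
E
```

```text
cols: label, cost, dyaw, dy dx
-20 cost 600.4 pitch -0.4 dy,dz mm [-1.9  0.6]
-16 cost 584.3 pitch -0.8 dy,dz mm [-1.9  0.1]
-12 cost 566.6 pitch -0.6 dy,dz mm [-2.   0.4]
-8 cost 548.0 pitch -0.4 dy,dz mm [-1.9  0.6]
-4 cost 529.0 pitch -0.4 dy,dz mm [-1.9  0.6]
0 cost 494.7 pitch 0.1 dy,dz mm [4.4 1.1]
4 cost 465.9 pitch 0.0 dy,dz mm [4.4 1.2]
8 cost 446.8 pitch 0.8 dy,dz mm [4.6 2.1]
12 cost 449.4 pitch 0.9 dy,dz mm [4.6 2.2]
16 cost 464.6 pitch 1.6 dy,dz mm [4. 3.]
20 cost 495.5 pitch 1.6 dy,dz mm [4. 3.]
```

The two cameras disagree: the top view suggests about +9° and the scene view about -2.5°. The scene view only shows one label edge. There's plenty of time, so I'll make one decisive measurement: tilt the label to face the scene camera so both edges show symmetrically.

Run:
```python
from h import *
for c in([.6,.0,.38],[.65,.0,.42],[.6,.05,.5],[.55,.05,.5],[.7,.05,.45]):
    c=np.array(c);d=np.array([1.27,.372,.856])-c
    a=np.degrees(np.arctan2(d[1],d[0]));el=np.degrees(np.arctan2(np.hypot(d[0],d[1]),d[2]))
    for t in(35,45,55):
        e,u=tilted(a,t);q=inverse_kinematics(list(c-u*.0095),list(e));print(c,round(a,1),'view',round(el,1),'dist',np.linalg.norm(d).round(2),t,None if q is None else np.round(q,2))
```

```text
[0.6  0.   0.38] 29.0 view 58.2 dist 0.9 35 [ 0.02  0.55  0.96 -0.33  2.16 -0.6 ]
[0.6  0.   0.38] 29.0 view 58.2 dist 0.9 45 [ 0.04  0.67  0.85 -0.44  2.3  -0.65]
[0.6  0.   0.38] 29.0 view 58.2 dist 0.9 55 [ 0.06  0.78  0.76 -0.57  2.43 -0.72]
[0.65 0.   0.42] 31.0 view 58.9 dist 0.84 35 [ 0.02  0.7   0.67 -0.39  2.28 -0.7 ]
[0.65 0.   0.42] 31.0 view 58.9 dist 0.84 45 [ 0.05  0.83  0.53 -0.54  2.43 -0.79]
[0.65 0.   0.42] 31.0 view 58.9 dist 0.84 55 [ 0.07  0.96  0.4  -0.74  2.55 -0.93]
[0.6  0.05 0.5 ] 25.7 view 64.4 dist 0.82 35 [ 0.07  0.61  0.64 -0.33  2.43 -0.57]
[0.6  0.05 0.5 ] 25.7 view 64.4 dist 0.82 45 [ 0.09  0.74  0.52 -0.48  2.58 -0.68]
[0.6  0.05 0.5 ] 25.7 view 64.4 dist 0.82 55 None
[0.55 0.05 0.5 ] 24.1 view 65.7 dist 0.87 35 [ 0.07  0.46  0.86 -0.29  2.38 -0.51]
[0.55 0.05 0.5 ] 24.1 view 65.7 dist 0.87 45 [ 0.09  0.57  0.77 -0.41  2.52 -0.58]
[0.55 0.05 0.5 ] 24.1 view 65.7 dist 0.87 55 [ 0.1   0.67  0.7  -0.56  2.63 -0.69]
[0.7  0.05 0.45] 29.5 view 58.2 dist 0.77 35 None
[0.7  0.05 0.45] 29.5 view 58.2 dist 0.77 45 None
[0.7  0.05 0.45] 29.5 view 58.2 dist 0.77 55 None
```

Run:
```python
from h import *
from air3 import air3
c=np.array([.65,0,.42]);a=31.0
e,u=tilted(5.3,-12.3);move_l(list(np.array([.5425,-.2635,.20])-u*.0095),feed=.15)
k=get_calibration('scene');K=np.array(k['intrinsics']);T=np.array(k['world_from_camera'])
for i,t in enumerate((45,54)):
    e,u=tilted(a,t);movep(list(c-u*.0095),list(e));hold(.6)
    o=observe();M=Ro.from_euler('xyz',o['tcp_rot']).as_matrix();cc=o['eef_pos']-M[:,0]*.0095
    print(t,cc.round(4),'lean',np.degrees(np.arccos(-M[2,0])).round(1),'axis',M[:,2].round(3),o['time_s'])
    snap('scene',f'scene8{i}')
    q=(cc-T[:3,3])@T[:3,:3];uv=q[:2]/q[2]*K[0,0]+K[:2,2];print(uv)
    u_,v_=uv.astype(int);crop(f'scene8{i}',u_-50,v_-30,u_+50,v_+30,8,f's8{i}')
```

```text
45 [ 6.5e-01 -1.0e-04  4.2e-01] lean 45.0 axis [ 0.515 -0.857  0.   ] 30.825
[229.75166046 122.06285905]
54 [ 6.499e-01 -1.000e-04  4.204e-01] lean 54.0 axis [ 0.515 -0.857  0.   ] 31.7667
[229.76024749 121.92161032]
```

View pics/s80.png

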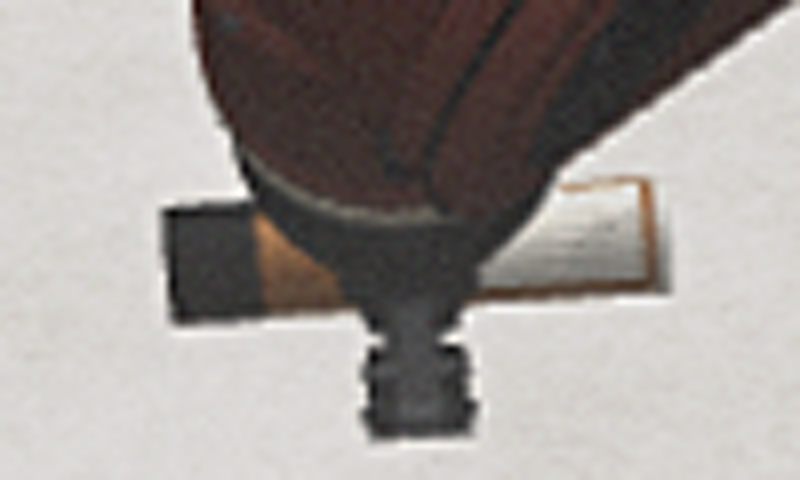

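View pics/s81.png

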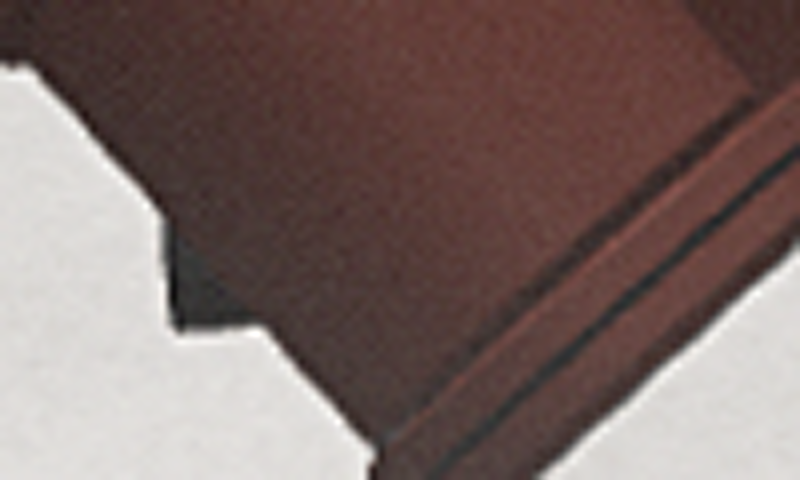

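Run:
```python
from air3 import *
u0,v0=229-50,122-30
print(u0,v0)
air3('scene80',[.65,-.0001,.42],np.radians(121.0),(u0+72,v0+17,u0+90,v0+42),range(-72,-39,4))
```

```text
179 92
-72 cost 436.0 pitch 1.4 dy,dz mm [-0.5  0.4]
-68 cost 421.3 pitch 1.4 dy,dz mm [-1.   0.3]
-64 cost 401.9 pitch 1.7 dy,dz mm [-1.   0.5]
-60 cost 379.3 pitch 2.2 dy,dz mm [-0.4  0.6]
-56 cost 368.6 pitch 1.8 dy,dz mm [-0.4  0.2]
-52 cost 373.7 pitch 1.8 dy,dz mm [-0.4  0.2]
-48 cost 384.8 pitch 1.6 dy,dz mm [-0.5 -0.2]
-44 cost 391.8 pitch 2.0 dy,dz mm [-0.5  0.2]
-40 cost 404.1 pitch 2.0 dy,dz mm [-0.5  0.1]
```

Run:
```python
from h import *
k=get_calibration('scene');K=np.array(k['intrinsics']);T=np.array(k['world_from_camera'])
for p in(0,1,2,3):
  X=np.array([-.515*np.cos(np.radians(p)),.857*np.cos(np.radians(p)),-np.sin(np.radians(p))]);r=[]
  for s in(-.065,.065):
    q=(np.array([.65,0,.42])+s*X-T[:3,3])@T[:3,:3];r.append(q[:2]/q[2]*K[0,0]+K[:2,2])
  d=r[1]-r[0];print(p,np.degrees(np.arctan2(-d[1],d[0])).round(2),((np.array(r)-[179,92]+.5)*8).round())
```

```text
0 3.55 [[161. 260.]
 [657. 229.]]
1 2.69 [[161. 256.]
 [657. 233.]]
2 1.82 [[160. 253.]
 [657. 237.]]
3 0.95 [[160. 249.]
 [657. 241.]]
```

The close view with both edges visible shows amber strips of about 10 px above and 15 px below the label. That puts the label excess at about -11° and the tube at 0° pitch. I'll present it with a -11° lean.

Run:
```python
from h import *
C=np.array([.5425,-.2635,.1503]);e0,u0=tilted(31,0);movep(list(np.array([.6,-.1,.3])-u0*.0095),list(e0))
e,u=tilted(5.3,-10.8)
movep(list(C+[0,0,.04]-u*.0095),list(e)); move_l(list(C-u*.0095),feed=.06); hold(1.0)
o=observe();M=Ro.from_euler('xyz',o['tcp_rot']).as_matrix();print((o['eef_pos']-M[:,0]*.0095).round(4),'axis',M[:,2].round(3),o['ft_force'].round(1),abs(o['joint_velocities']).max().round(4),o['opening'],o['time_s'])
snap('scene','scene9');snap('top','top9');crop('scene9',120,100,260,240,5,'s9')
from air3 import air3
air3('scene9',[.5425,-.2605,.1503],np.radians(95.3),(177,155,203,180),range(-15,16,5))
```

```text
[ 0.5425 -0.2635  0.1503] axis [ 0.092 -0.996  0.   ] [-0.   0.3 -1.1] 0.0021 0.028709864125366746 35.5167
-15 cost 474.4 pitch -0.7 dy,dz mm [1.2 1.5]
-10 cost 372.1 pitch 0.0 dy,dz mm [0.9 1. ]
-5 cost 351.3 pitch 0.7 dy,dz mm [0.2 0.3]
0 cost 372.5 pitch 1.1 dy,dz mm [ 0.2 -0.9]
5 cost 446.3 pitch 1.5 dy,dz mm [-0.2 -1.4]
10 cost 536.6 pitch 1.2 dy,dz mm [ 0.1 -1.5]
15 cost 631.2 pitch 1.2 dy,dz mm [ 0.1 -1.6]
```

View pics/s9.png

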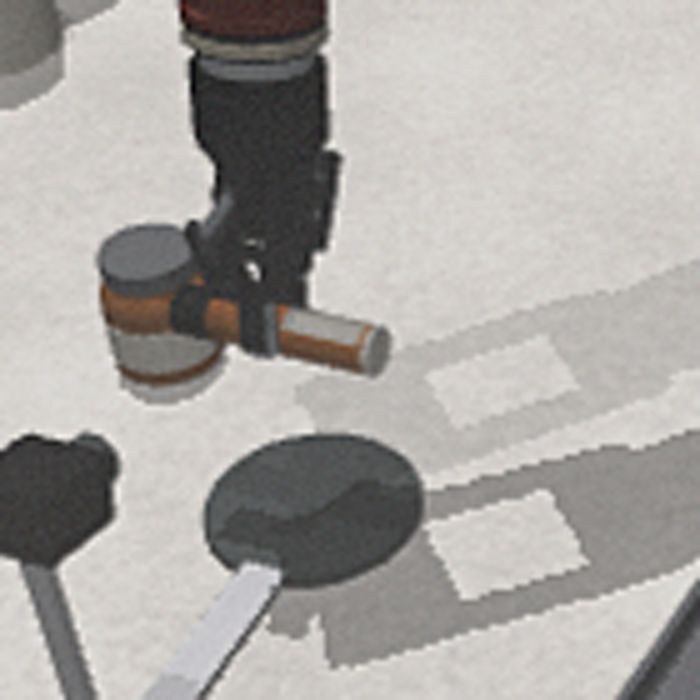

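View pics/scene9.png

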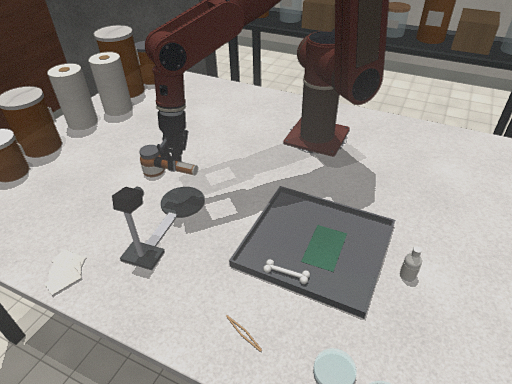

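The tube is steady and level over the plate, with the foot at scene pixel (195,170). The bone, dropper and jar haven't moved. Handing in.

```bash
python3 -c "
from plant import *
job_done();print(observe()['time_s'])"
```

```text
the job is handed in; nothing more can be done
the job is handed in; nothing more can be done
```

The tube is held over the stand's plate with its label facing up, and I handed the job in at about 35.5 s. The label angle is the least certain part, because the two cameras disagreed on it.

**Rolling:** I rolled the tube toward -y in three fingertip strokes, turning it about 72° in all. Before the pick, the fit to both images put the label within about 2–3° of straight up. A cruder colour-only check read about -7°.

**Picking up:** The label seems to have tipped about 10° as the jaws closed, so it was probably not exactly up at the moment of lifting. I moved the tube near the scene camera twice to measure this. I then cancelled it in the air with a 10.8° tool lean about the tube's axis.

**Final checks:**
- **Position:** the tube's middle is at about (0.5425, -0.2635, 0.150). That comes from the arm's own position readings plus my estimate of where the tube sits in the grip. The plate's position is good to about 2–3 mm.
- **Level and square:** the tool reads level and square to the stand at 5.3°, and a close-up showed no pitch. The final image fit gave up to 1° of tilt.
- **Steadiness:** the grip is stable at 28.7 mm opening, with the joints essentially still.
- **Label angle:** the last scene-camera fit reads about -4° from up, and the close-up with both label edges visible implies about 0°. An earlier top-camera fit read about +9° at nearly the same pose. I take it to be within several degrees of up.
- **Bystanders:** the bone, dropper and jar look unmoved in the last picture.

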